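# Mute, change source, unmute on a hi-fi preamplifier

## Robot

A 6-joint arm with a two-finger parallel gripper is mounted at the origin on the work surface. World frame = base frame: x ahead of the robot, y to its left, z up, the work surface at z = 0. Lengths are in mm, angles in rad, forces in N, time in s.
With the tool pointing down it reaches from about 350 to 975 mm from the base axis. Payload 7.1 kg.
Tool frame: the origin (TCP) lies on the front face of the gripper's body, between the roots of the fingers; the fingertips stand 80 mm ahead of it and the grasp point (between the pads) lies 61 mm ahead of it (env.tips_ahead is the distance from the TCP to the fingertips, in mm); z points along the fingers, y is the direction in which the jaws open and shut (so a half turn about z gives the same grasp; the last joint's range is limited). The gripper opens to 88 mm and grips with 3 to 60 N. Pads are 20 mm wide; open, the fingers measure 115 mm over their backs; the gripper's body (75 mm by 178 mm) begins 61 mm behind the grasp point.
Start: joints at [-1.225, 0.423, 1.63, -0, 1.089, -0.019], TCP at [222.993, -583.849, 302.675] pointing down, gripper open.
Joint ranges: [-3, 3], [-0.9, 2.11], [0.09, 2.58], [-1.31, 4.45], [0.11, 2.69], [-2.54, 2.54]. Speed limits (rad/s): [2.39, 2.39, 3.01, 3.14, 3.14, 3.14].

## Interface

Orientations are given as a unit quaternion [x, y, z, w].
In Python, from station import env, set_gripper, viewer, workorder gives the robot as it stands. Calls block until the motion is done:
- env.reach(position, orientation): joint-space move of the TCP to a pose.
- env.move_l(position, rot=None, rate=150, f_stop=None): straight line of the TCP; rot=None keeps the orientation; rate is the mean speed in mm/s. With f_stop (N) it stops when the force on the tool has changed by that much, and returns True; else False.
- env.move_joints(angles): joint-space move.
- set_gripper(opening): finger opening in mm; the grip force is fixed at half the most; returns when the fingers have stopped.
- env.hold(seconds).
- env.ik(position, orientation): joint angles nearest the present ones, or None.
- env.read_state(): the state.
- viewer.camera(name): name is "side" or "top" or "wrist"; returns the picture (400x640x3 uint8, blue, green, red); there is no depth.
- viewer.camera_params(name): a dict with "fx", "fy", "cx", "cy" (pixels), "pose" (4x4, takes a point from camera to world coordinates); the wrist camera has in their place "tool_from_camera" (4x4, takes a point from camera to tool coordinates, whose origin is the TCP and whose axes are the flange's). Camera axes: x right, y up, looking along -z (the intrinsics and any distortion apply to the point x, -y, -z); pixel columns grow to the right and rows downward; lengths in mm; the calibration is good to about 2 mm. The wrist camera is an equidistant fisheye: a pixel r from the principal point sees the ray r / f radians off the axis. A picture is of the moment at which its call begins: read the wrist's pose just before it. camera_params takes no time and is no camera call.
A pose or a line that the arm cannot do raises env.IKError and nothing moves.
- workorder.sign_off(): hands the job in, once; it reports no verdict.
The state is a dict: "time_s": time; "qpos": joint angles; "dq": joint speeds; "tau": joint torques, N m; "tool_pos": TCP position; "orientation": TCP orientation; "force": force on the tool from outside, world axes, zero at the start; "wrist_torque": the same for the moment, N m; "width": finger opening in mm.
Only numpy, scipy, OpenCV 4.12 (cv2) and the standard library are available. Lean on these libraries where they do the work, as an engineer would, in place of code of your own. Each camera call takes 0.05 s, during which the arm holds its last target.

## Task

Change the source on the black preamplifier without a thump in the loudspeakers: press the red mute key, then the blue source key, then the red key again to unmute. Press each gently with the fingertips, fully down for a moment, and let it come back up before going to the next; finish with the hand away from everything. Leave the other coloured keys, the two damping weights on the lid and all the loose things on the table just as they are; nothing is to be picked up.

Things in the scene. Friction and masses are not known exactly. Their poses are not given: they have to be found in the camera images.
- preamp: Preamplifier: black (dark charcoal) aluminium case with ribbed front, 240 (its x) x 350 (its y) x 75 mm high, fixed. Origin: centre of its underside, on the table; x points from its ribbed front to its back, z up. Five round push keys stand on its lid in one straight row along its y, 72 mm in front of its centre (at x = -72 mm), 56 mm apart, centred on y = 0; the colours come in any order. Two spool-shaped weights stand on the lid behind the row.
- red_key_top (a point): Centre of the top face of the red push key (the mute key): a red cap 28 mm across in a round dark steel collar 44 mm across and 12 mm high. Unpressed, the top face is 24 mm above the lid, 99 mm above the table; the point goes down with the cap. It is pressed straight down.
- red_key (a joint): Depression of the red key in m: 0 is up, 0.008 is fully down. A spring brings it back up when released: it starts to give at 1.5 N and is fully down at 5 N.
- blue_key_top (a point): Centre of the top face of the blue push key (the source key to select): a blue cap 28 mm across in a round dark steel collar 44 mm across and 12 mm high. Unpressed, the top face is 24 mm above the lid, 99 mm above the table; the point goes down with the cap. It is pressed straight down.
- blue_key (a joint): Depression of the blue key in m: 0 is up, 0.008 is fully down. A spring brings it back up when released: it starts to give at 1.5 N and is fully down at 5 N.
- green_key_top (a point): Centre of the top face of the green push key (another source key, leave alone): a green cap 28 mm across in a round dark steel collar 44 mm across and 12 mm high. Unpressed, the top face is 24 mm above the lid, 99 mm above the table; the point goes down with the cap. It is pressed straight down.
- green_key (a joint): Depression of the green key in m: 0 is up, 0.008 is fully down. A spring brings it back up when released: it starts to give at 1.5 N and is fully down at 5 N.
- yellow_key_top (a point): Centre of the top face of the yellow push key (another source key, leave alone): a yellow cap 28 mm across in a round dark steel collar 44 mm across and 12 mm high. Unpressed, the top face is 24 mm above the lid, 99 mm above the table; the point goes down with the cap. It is pressed straight down.
- yellow_key (a joint): Depression of the yellow key in m: 0 is up, 0.008 is fully down. A spring brings it back up when released: it starts to give at 1.5 N and is fully down at 5 N.
- white_key_top (a point): Centre of the top face of the white push key (another source key, leave alone): a white cap 28 mm across in a round dark steel collar 44 mm across and 12 mm high. Unpressed, the top face is 24 mm above the lid, 99 mm above the table; the point goes down with the cap. It is pressed straight down.
- white_key (a joint): Depression of the white key in m: 0 is up, 0.008 is fully down. A spring brings it back up when released: it starts to give at 1.5 N and is fully down at 5 N.
- weight_a: Damping weight standing on the preamplifier's lid behind the keys: a loose spool with black flanges, white waist and a thin bright disc on top, 76 mm across, 52 mm high, 0.45 kg. Origin: centre of its underside. Leave alone.
- weight_b: Damping weight standing on the preamplifier's lid behind the keys: a loose spool with black flanges, white waist and a thin bright disc on top, 76 mm across, 52 mm high, 0.45 kg. Origin: centre of its underside. Leave alone.
- remote: Loose aluminium remote control lying flat on the table to the left of the preamplifier, roughly pointing away from the robot, 45 (its x) x 170 (its y) x 16 mm. Origin: centre of its underside. Leave alone.
- foot_a: Loose brass cone foot standing on the table beside the preamplifier, 42 mm across, 34 mm high. Origin: centre of its underside. Leave alone.
- foot_b: Loose brass cone foot standing on the table beside the preamplifier, 42 mm across, 34 mm high. Origin: centre of its underside. Leave alone.
- plug: Loose steel connector plug standing on the table to the right of the preamplifier, 29 mm across, 52 mm high. Origin: centre of its underside. Leave alone.
- clamp: Loose black record clamp with an aluminium grip standing on the table to the right of the preamplifier, 80 mm across, 42 mm high. Origin: centre of its underside. Leave alone.

How it is judged:
By the outcome, as a careful person would: the job done as asked, in the order asked, and still so for the second after the job is handed in, with the robot touching nothing.
It also fails if it takes over 48 s, if anything falls off the work surface, if the arm or the gripper's body presses on something with over 40 N, if the wrist force passes 120 N, or if a joint passes its speed limit or range.

## Working session

There is one attempt and no reset: what is moved stays moved. The work goes in short steps, each a Python script; the robot and the scene stay as the last script left them, time stands still between calls to the robot, and variables do not carry over. Pictures are saved under pics/ and viewed, and the job is handed in when it is done.

```bash
mkdir -p pics; ls; python3 - <<'E'
from station import env, set_gripper, viewer, workorder
import cv2
s=env.read_state()
print({k:s[k] for k in('time_s','tool_pos','orientation','force','width')})
for n in("top","side","wrist"):
    cv2.imwrite(f"pics/{n}0.png",viewer.camera(n))
    print(n,viewer.camera_params(n))
E
```

```text
pics
{'time_s': 0.0, 'tool_pos': array([ 222.86005795, -583.45532987,  301.91365465]), 'orientation': array([ 9.83413158e-01,  1.81378046e-01, -1.24809206e-04, -7.41328214e-04]), 'force': array([ 0.25712606, -0.0743556 ,  0.71095176]), 'width': 87.48482132615956}
top {'fx': 389.05928447006374, 'fy': 389.05928447006374, 'cx': 318.05063816983625, 'cy': 199.89841536628475, 'pose': array([[ 2.12092819e-02,  9.96318154e-01, -8.30680601e-02,
         4.93634342e+02],
       [-9.99764743e-01,  2.15131482e-02,  2.76457506e-03,
        -5.70959169e-01],
       [ 4.54145181e-03,  8.29898831e-02,  9.96540042e-01,
         1.07372098e+03],
       [ 0.00000000e+00,  0.00000000e+00,  0.00000000e+00,
         1.00000000e+00]])}
side {'fx': 397.26988145903897, 'fy': 397.26988145903897, 'cx': 320.2547499730616, 'cy': 191.974632634555, 'pose': array([[ 8.60434215e-01,  3.06463152e-01, -4.07103547e-01,
         1.13543422e+02],
       [-5.09485230e-01,  5.03583426e-01, -6.97730989e-01,
        -8.12470108e+02],
       [-8.81823909e-03,  8.07764861e-01,  5.89438859e-01,
         7.60683211e+02],
       [ 0.00000000e+00,  0.00000000e+00,  0.00000000e+00,
         1.00000000e+00]])}
wrist {'fx': 309.70691628693146, 'fy': 309.70691628693146, 'cx': 318.6499254244469, 'cy': 198.66283494459162, 'tool_from_camera': array([[ 1.11591320e-03,  9.55062043e-01,  2.96403860e-01,
         8.05009506e+01],
       [ 9.99999300e-01, -1.18215193e-03,  4.42505057e-05,
        -3.74608288e-01],
       [ 3.92656374e-04,  2.96403604e-01, -9.55062694e-01,
        -8.04540752e+01],
       [ 0.00000000e+00,  0.00000000e+00,  0.00000000e+00,
         1.00000000e+00]])}
```

View pics/top0.png

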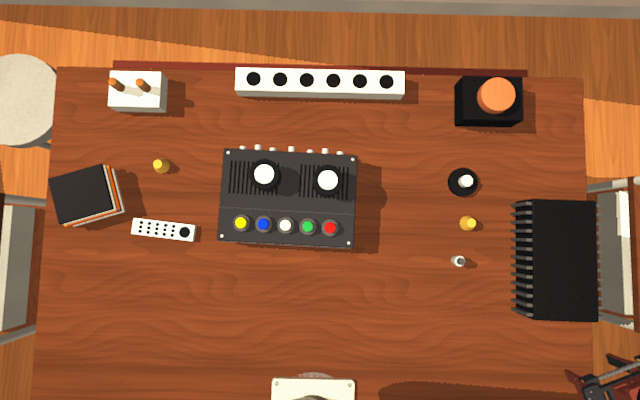

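View pics/side0.png

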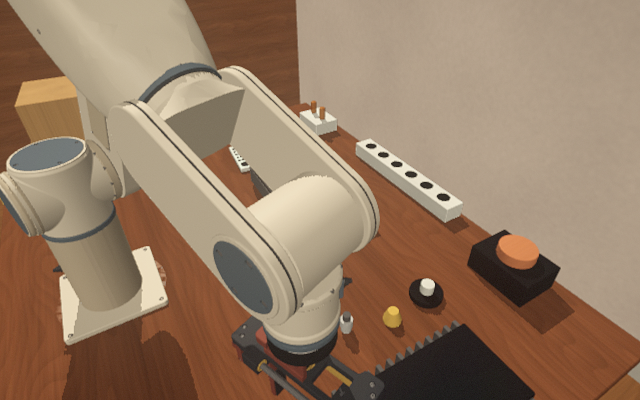

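The top view shows the key row: yellow (240,222), blue (263,224), white (286,225), green (307,226) and red (330,228). The weights are at about (264,174) and (328,180). The arm blocks the side view. Next I'll locate the caps at z = 99.

```bash
cat > h.py <<'E'
import numpy as np, cv2
from scipy.spatial.transform import Rotation as R
from station import env, set_gripper, viewer, workorder
def pix2world(u,v,z,P):
    T=np.array(P['pose']); d=T[:3,:3]@np.array([(u-P['cx'])/P['fx'],-(v-P['cy'])/P['fy'],-1]); o=T[:3,3]
    return o+d*(z-o[2])/d[2]
def wrist_pix2world(u,v,z,P,pos,q):
    du,dv=u-P['cx'],v-P['cy']; r=np.hypot(du,dv); th=r/P['fx']
    c=np.array([np.sin(th)*du/r,-np.sin(th)*dv/r,-np.cos(th)])
    T=np.array(P['tool_from_camera']); Rw=R.from_quat(q).as_matrix()
    o=Rw@T[:3,3]+pos; d=Rw@(T[:3,:3]@c)
    return o+d*(z-o[2])/d[2]
HS={'red':[((0,150,90),(6,255,255)),((174,150,90),(180,255,255))],'blue':[((105,150,80),(130,255,255))],'green':[((45,120,80),(85,255,255))],'yellow':[((24,150,120),(34,255,255))]}
def blobs(img,box,amin=40):
    h=cv2.cvtColor(img,cv2.COLOR_BGR2HSV); out={}
    for k,rs in HS.items():
        m=sum(cv2.inRange(h,np.array(a),np.array(b)) for a,b in rs)
        mm=np.zeros_like(m); x0,y0,x1,y1=box; mm[y0:y1,x0:x1]=m[y0:y1,x0:x1]
        n,l,st,c=cv2.connectedComponentsWithStats(mm)
        out[k]=[(tuple(np.round(c[i],2)),int(st[i,4]),tuple(int(t) for t in st[i,:4])) for i in range(1,n) if st[i,4]>amin]
    return out
E
python3 - <<'E'
from h import *
P=viewer.camera_params('top'); img=cv2.imread('pics/top0.png')
for k,b in blobs(img,(220,205,355,245)).items():
    for c,a,s in b: print(k,c,a,s,pix2world(*c,99,P))
for uv in((264,174),(328,180)): print('weight',pix2world(*uv,127,P))
for uv in((224,149),(357,156),(350,247),(219,241)):print(pix2world(*uv,75,P))
cv2.imwrite('pics/topcrop.png',cv2.resize(img[140:255,210:365],None,fx=5,fy=5,interpolation=cv2.INTER_CUBIC))
E
```

```text
red (np.float64(329.55), np.float64(227.12)) 103 (324, 222, 12, 11) [507.23557299 -33.46294387  99.        ]
blue (np.float64(262.78), np.float64(223.46)) 93 (258, 219, 11, 10) [512.81109713 133.60624211  99.        ]
green (np.float64(307.19), np.float64(225.96)) 94 (302, 221, 11, 11) [508.93895127  22.48143907  99.        ]
yellow (np.float64(240.13), np.float64(222.29)) 98 (235, 217, 11, 11) [514.5239064  190.27349765  99.        ]
weight [633.44306836 130.75824079 127.        ]
weight [622.03599731 -26.55445595 127.        ]
[704.43820406 244.08560279  75.        ]
[ 693.64558064 -102.21751545   75.        ]
[458.09120414 -87.38884448  75.        ]
[466.2604087  247.00261629  75.        ]
```

View pics/topcrop.png

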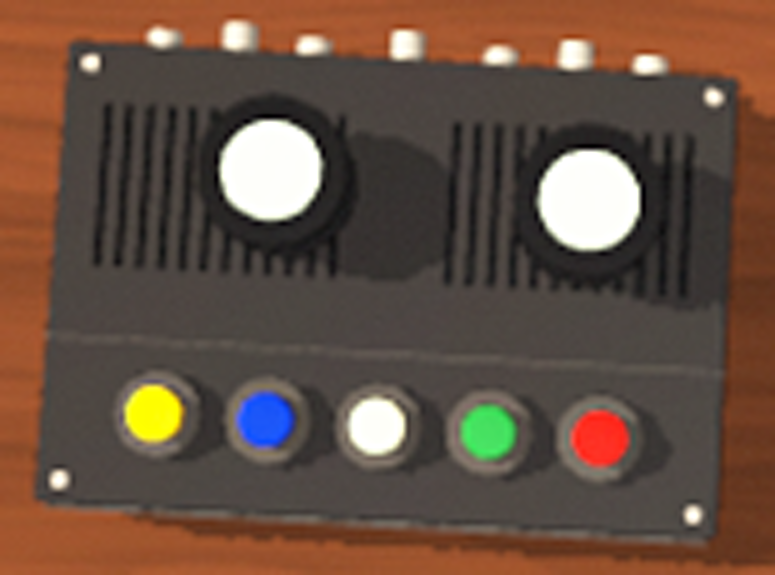

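Red to yellow measures 223.9 mm against the nominal 224 mm, so the row fit is good. The preamp yaw is about -1.9°. I'll close the gripper, hover above red and cross-check with the wrist camera.

```bash
python3 - <<'E'
from h import *
print(env.tips_ahead)
set_gripper(0)
yaw=np.deg2rad(-1.87)
q=(R.from_euler('z',yaw)*R.from_euler('x',np.pi)).as_quat()
env.reach([507.2,-33.5,270],q)
env.hold(0.3)
s=env.read_state(); print(s['time_s'],s['tool_pos'],s['orientation'],s['force'],s['width'],s['qpos'])
img=viewer.camera('wrist'); cv2.imwrite('pics/wrist1.png',img)
P=viewer.camera_params('wrist')
for k,b in blobs(img,(0,0,640,400),100).items():
    for c,a,bb in b: print(k,c,a,bb,wrist_pix2world(*c,99,P,s['tool_pos'],s['orientation']))
E
```

```text
80.0
4.0083 [507.22759992 -33.85440714 270.00034606] [ 9.99861809e-01 -1.66241677e-02  1.17458469e-05 -4.12988621e-06] [-0.22880647 -0.3519185  -0.88582091] 0.13106715263939994 [-9.00605962e-02  2.97299257e-01  1.91177848e+00  1.24031853e-05
  9.32492090e-01  1.51397821e+00]
red (np.float64(318.26), np.float64(200.05)) 795 (303, 185, 32, 31) [508.37095566 -33.67140633  99.        ]
blue (np.float64(146.94), np.float64(200.02)) 598 (134, 186, 27, 29) [513.49115814 129.2001886   99.        ]
green (np.float64(255.43), np.float64(200.11)) 747 (240, 185, 31, 31) [510.04210774  20.55628589  99.        ]
yellow (np.float64(104.87), np.float64(200.03)) 502 (93, 187, 25, 27) [515.13499745 183.6734937   99.        ]
```

View pics/wrist1.png

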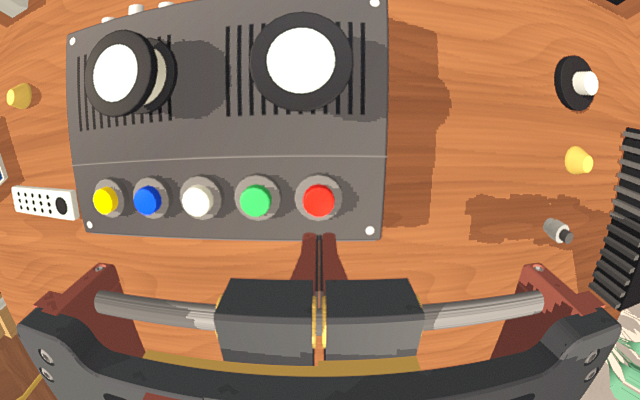

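The wrist view puts red directly beneath the tips at (508.4, -33.7), within about 1 mm of the top view. The wrist image's overall scale reads about 3% short (217 mm against 224 mm over the row). I'll therefore place blue from the known 168 mm spacing plus the top-view direction. Now I'll press red slowly with a force stop.

```bash
cat >> h.py <<'E'
def st():
    s=env.read_state(); return s['time_s'],np.round(s['tool_pos'],2),np.round(s['force'],2)
def press(xy,fstop=8,zmin=168.5):
    x,y=xy
    env.move_l([x,y,186],rate=80); env.hold(0.2); print('pre',*st())
    r=env.move_l([x,y,zmin],rate=10,f_stop=fstop); print('stop',r,*st())
    env.hold(0.4); print('held',*st())
E
python3 - <<'E'
from h import *
press((508,-33.6))
cv2.imwrite('pics/wrist2.png',viewer.camera('wrist'))
E
```

```text
pre 5.4583 [508.23 -33.62 186.45] [-0.28  0.31  0.55]
stop True 6.8 [508.03 -33.62 171.34] [-1.46 -0.98  6.09]
held 7.2 [508.05 -33.61 171.35] [-0.99 -0.93  5.58]
```

View pics/wrist2.png

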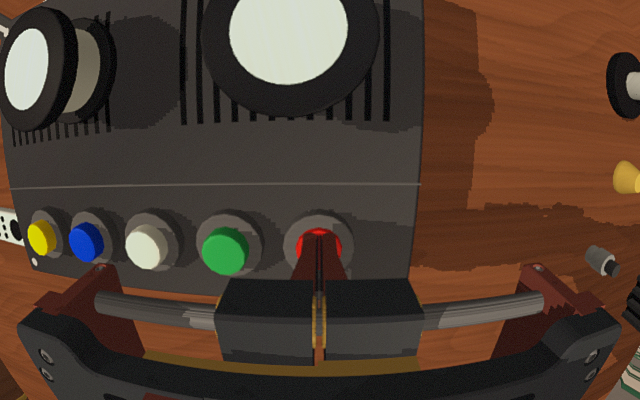

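The wrist view shows the fingertips centred on the red cap at (319,240), with the cap sunk almost to its collar. The tips are at 91.35 mm and about 5 N, which is marginal for fully down. I'll push slightly further without releasing to confirm it bottoms out.

```bash
python3 - <<'E'
from h import *
print(env.move_l([508,-33.6,169.5],rate=5,f_stop=6),*st())
env.hold(0.3); print(*st())
print(env.move_l([508,-33.6,195],rate=60),*st())
env.hold(0.2)
cv2.imwrite('pics/wrist3.png',viewer.camera('wrist')); print(*st())
E
```

```text
True 7.4667 [508.05 -33.61 171.32] [-0.76 -0.39  6.01]
7.7667 [508.07 -33.59 171.34] [-1.32  0.1   7.03]
False 8.3167 [507.89 -33.6  195.17] [ 0.04 -0.21  0.09]
8.5667 [507.79 -33.57 194.67] [ 0.58 -0.05 -0.74]
```

View pics/wrist3.png

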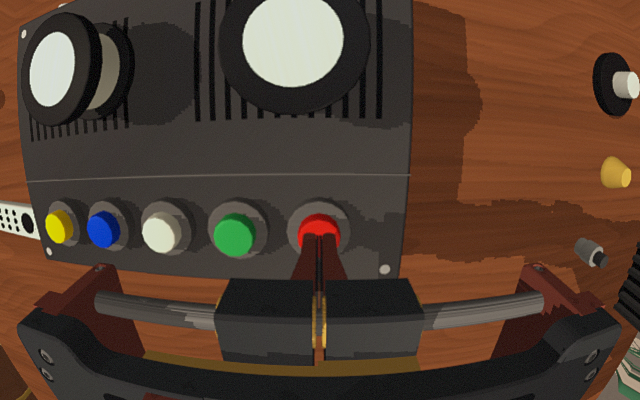

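The tips stayed at 171.3 as the force rose to about 7 N, so red had bottomed. The new image shows the red cap back up at (318,232). Next is blue: rise, traverse, check alignment, press.

```bash
python3 - <<'E'
from h import *
env.move_l([508,-33.6,225],rate=100)
b=np.array([513.4,134.3])
env.move_l([*b,225],rate=120); env.hold(0.2)
s=env.read_state(); img=viewer.camera('wrist'); cv2.imwrite('pics/wrist4.png',img)
P=viewer.camera_params('wrist')
for k in('blue','yellow'):
    for c,a,bb in blobs(img,(0,0,640,400),100)[k]: print(k,c,a,bb,wrist_pix2world(*c,99,P,s['tool_pos'],s['orientation']))
print(*st())
E
```

```text
blue (np.float64(317.84), np.float64(217.83)) 1059 (300, 200, 37, 38) [515.3317864 134.2700147  99.       ]
yellow (np.float64(52.91), np.float64(74.65)) 150 (48, 66, 11, 19) [649.39989494 359.49338811  99.        ]
yellow (np.float64(242.58), np.float64(219.95)) 974 (225, 200, 36, 38) [515.14470585 189.21955034  99.        ]
10.8167 [513.42 133.96 225.01] [ 0.28  0.3  -0.61]
```

View pics/wrist4.png

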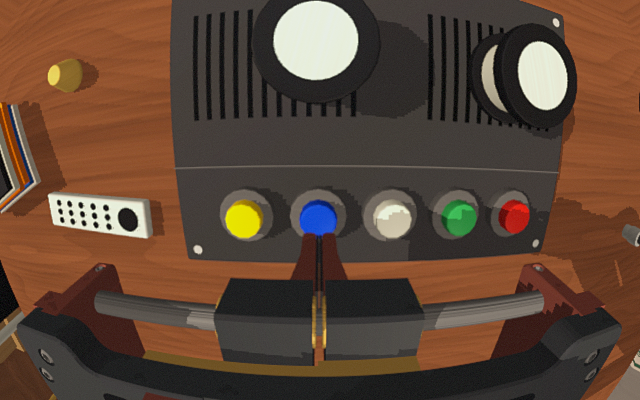

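The blue cap at (318,218) lies directly ahead of the tips. The wrist view measures it at (515.3, 134.3), against my target of (513.4, 134.3). I'll press it.

```bash
python3 - <<'E'
from h import *
b=(513.9,134.3)
press(b,fstop=10)
cv2.imwrite('pics/wrist5.png',viewer.camera('wrist'))
E
```

```text
pre 11.6583 [514.22 134.39 186.5 ] [ 0.09 -0.01 -0.06]
stop True 13.0083 [513.94 134.29 171.34] [-1.33  0.06  6.76]
held 13.4083 [513.92 134.31 171.34] [-1.35  0.41  5.75]
```

View pics/wrist5.png

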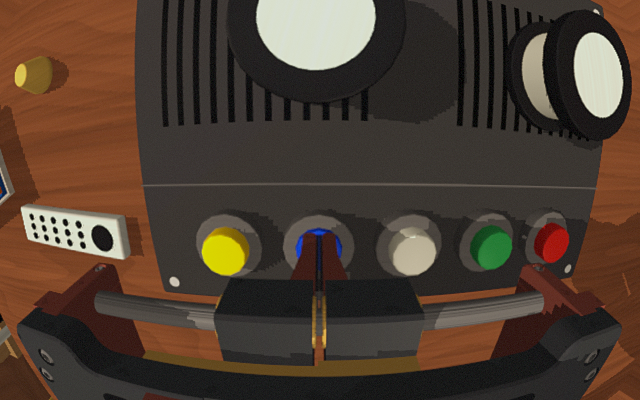

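Blue is down flush at (319,240). The depth of 171.34 matches red's confirmed bottom. I'll nudge it down once more, then release.

```bash
python3 - <<'E'
from h import *
b=[513.9,134.3]
print(env.move_l([*b,169.5],rate=5,f_stop=6),*st())
env.hold(0.3); print(*st())
env.move_l([*b,195],rate=60); env.hold(0.2); print(*st())
cv2.imwrite('pics/wrist6.png',viewer.camera('wrist'))
env.move_l([*b,225],rate=100)
env.move_l([508,-33.6,225],rate=120); env.hold(0.2)
cv2.imwrite('pics/wrist7.png',viewer.camera('wrist')); print(*st())
a=cv2.imread('pics/wrist6.png'); c=cv2.imread('pics/wrist7.png')
cv2.imwrite('pics/cmp.png',np.vstack([a[150:400],c[150:400]]))
E
```

```text
True 13.675 [513.94 134.32 171.34] [-0.95 -0.72  6.03]
13.975 [513.94 134.34 171.33] [-0.64 -0.96  6.42]
14.725 [513.62 134.23 194.63] [-0.16 -0.74 -0.24]
17.025 [508.02 -33.25 225.01] [1.37 0.45 0.08]
```

View pics/cmp.png

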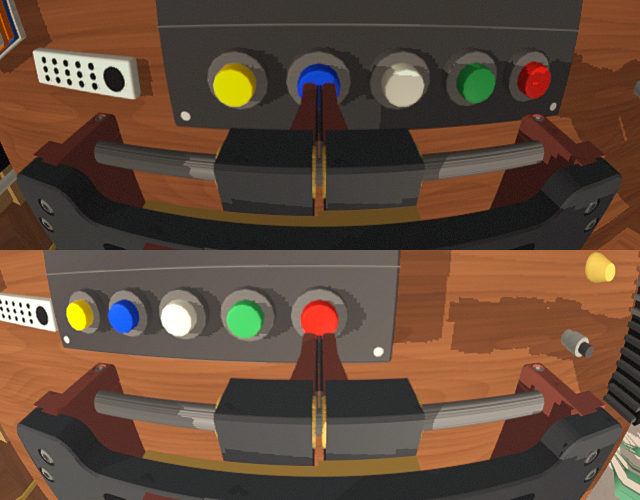

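Blue is back up: (318,82) in the upper half, (122,317) in the lower half. Red is up at (319,317), and the tips are lined up over it for the second press. I'll press, release and retreat.

```bash
python3 - <<'E'
from h import *
r=[508,-33.6]
press(r,fstop=10)
print(env.move_l([*r,169.5],rate=5,f_stop=6),*st())
env.hold(0.3); print(*st())
env.move_l([*r,195],rate=60); env.hold(0.2); print(*st())
env.move_l([*r,300],rate=120)
env.move_joints([-1.225, 0.423, 1.63, 0, 1.089, -0.019]); env.hold(0.5); print(*st())
cv2.imwrite('pics/top8.png',viewer.camera('top'))
a=cv2.imread('pics/top0.png');b=cv2.imread('pics/top8.png')
print(blobs(b,(220,205,355,245)))
d=cv2.absdiff(a,b).max(2); print('changed px in work area',[(int((d[130:280,x:x+100]>40).sum())) for x in range(0,600,100)])
E
```

```text
pre 17.8583 [508.32 -33.61 186.5 ] [-0.23  0.2   0.22]
stop True 19.2083 [508.04 -33.61 171.33] [-2.04  0.49  6.66]
held 19.6083 [508.03 -33.59 171.31] [-0.9  -0.04  7.14]
True 19.825 [508.07 -33.61 171.34] [-1.61 -0.52  6.75]
20.125 [508.07 -33.61 171.33] [-0.63  0.36  7.05]
20.875 [507.76 -33.6  194.67] [-0.75 -0.44  0.12]
24.6167 [ 223.02 -583.66  302.71] [ 0.68  0.16 -0.07]
{'red': [((np.float64(329.55), np.float64(227.12)), 103, (324, 222, 12, 11))], 'blue': [((np.float64(262.78), np.float64(223.46)), 93, (258, 219, 11, 10))], 'green': [((np.float64(307.19), np.float64(226.04)), 94, (302, 221, 11, 11))], 'yellow': [((np.float64(240.11), np.float64(222.23)), 99, (235, 217, 11, 11))]}
changed px in work area [0, 0, 0, 0, 0, 0]
```

View pics/top8.png

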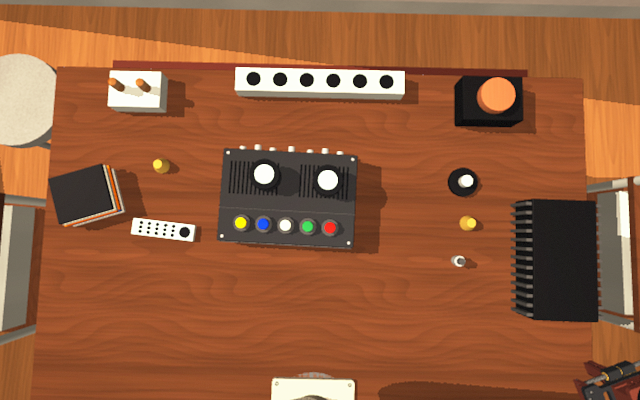

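The top view matches the first picture: the keys sit at the same pixels, the weights and loose items have not moved, and the arm is clear.

```bash
python3 -c "
from station import workorder; print(workorder.sign_off())"
```

```text
the job is handed in; nothing more can be done
None
```

I pressed red, then blue, then red again with the closed fingertips, letting each key come back up before moving on, and handed the job in at about 25 s of the 48 s allowed.

- **Fully down:** all three presses ended with the fingertips at about 91.3 mm. Pushing a little further on each gave no more travel, so they had bottomed. The state readings showed at most about 7 N. The first stop on red read only about 5 N, which was marginal, so I pushed further before letting go.
- **Back up, nothing disturbed:** the wrist camera showed red and blue back up after their first presses. The final top view, taken after the last red press, shows no changed pixels over the table area with the preamplifier and loose things. The arm is back at its start pose, touching nothing.
- **One disagreement:** the wrist camera from its first, higher position measured the key row about 3% short (217 mm instead of 224 mm). I placed blue from the top view and the known key spacing instead. A closer wrist view then agreed to within about 2 mm.

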